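# Fit the print imager's battery and hold the imager over the print card

### The job

Take the charged battery (green top) out of the charger and push it down fully home into the square socket on top of the grey print imager while the imager still lies in its cradle. Then lift the imager by its orange handle out of the cradle and bring it over the fingerprint card, centred on it, with its underside about 15 cm above the desk. Keep the imager level all the way, leave everything else where it is, and finish while still holding the imager there, steady and level.

Things in the scene. Friction and masses are not known exactly. Their poses are not given: they have to be found in the camera images.
- battery: Charged battery block, loose, 80 g, green top: grey plug 26 x 26 mm, 26 mm tall, below a black head 34 x 34 mm, 40 mm tall (last 4 mm the green cap); 66 mm in all. Origin at the centre of the plug's underside, z up, x and y along its sides. Stands upright in one of the charger's two pockets, square with the charger. Fits the socket any of the four ways round.
- flat_battery: Empty battery block: same shape, size and origin but with a red top. It stands in the other charger pocket, 64 mm from the charged one along the charger's y. Leave it alone.
- charger: Fixed white block 70 (x) x 130 (y) x 24 mm tall, origin under its centre. Two square pockets 29 mm wide, 16 mm deep (floor 8 mm above the desk), 32 mm either side of the middle along its y. A battery's head has its underside 10 mm above the charger's top. Stands on the robot's left or right.
- imager: Hand-held print imager, loose, about 0.45 kg without battery: grey box 170 (x) x 76 (y) x 42 mm, origin at the centre of its underside (its camera looks down from there), z up. On top an orange handle over the middle, the square battery socket towards +x, a black screen towards -x. With the battery in, it balances within about 6 mm of the handle's middle.
- imager_socket (a point): Centre of the socket's mouth on the imager's top, 60 mm along +x and 42 mm above its origin. Hole 28.5 mm square along the imager's sides, 28 mm deep, rim bevelled 2 mm, no catch. Fully home the head rests on the imager's top, battery origin 26 mm below this point. Only 9 mm between head and handle: put the fingers on the head's two sides that face the imager's +y and -y.
- imager_handle (a point): Middle of the orange handle bar, 82 mm above the imager's underside; axes as the imager's. Bar 68 mm long (x), 18 mm wide (y), 16 mm tall, on two black posts 27 mm either side of the middle; 32 mm free under the bar.
- cradle: Fixed grey cradle, 190 (x) x 96 (y) mm, origin under its centre; the imager lies in it with its underside 22 mm above the desk, x along the cradle's x, between rims that rise to 12 mm above that underside with 4 mm play all round. It may stand on the robot's left or right.
- print_card: Fingerprint card lying fixed on the desk between charger and cradle: white, 110 (x) x 150 (y) x 1 mm, two rows of five dark prints; origin under its centre.
- mouse: Black computer mouse 100 x 56 x 32 mm, bystander; origin at the centre of its underside.
- tape_roll: White roll of lifting tape, 90 mm across, 50 mm tall, lying flat, bystander; origin at the centre of its underside.
- cream_bottle: White and orange hand cream bottle, 44 mm across, 120 mm tall, bystander; origin at the centre of its underside.
- mug: Blue mug, 80 mm across, 90 mm tall, handle on its +y side, bystander; origin at the centre of its underside.
- ink_pad: Black ink pad 115 x 75 x 16 mm, bystander; origin at the centre of its underside.
- marker: Blue marker pen 130 x 14 x 12 mm lying along its x, bystander; origin at the centre of its underside.
Not all that is in view belongs to the job. Leave any turquoise or yellow look-alike of the cradle alone.

How it is judged:
By the outcome, as a careful person would: the job done as asked, in the order asked, and still so for the second after the job is handed in, while the arm keeps its last pose, push and grip.
It also fails if it takes over 53 s, if anything falls off the work surface, if the arm or the gripper's body presses on something with over 40 N, if the wrist force passes 120 N, or if a joint passes its speed limit or range.

### The arm

A 6-joint arm with a two-finger parallel gripper is mounted at the origin on the work surface. World frame = base frame: x ahead of the robot, y to its left, z up, the work surface at z = 0. Lengths are in m, angles in degrees, forces in N, time in s.
With the tool pointing down it reaches from about 0.4 to 0.825 m from the base axis. Payload 7 kg.
Tool frame: the origin (TCP) lies between the finger pads, 19 mm behind the fingertips; this is the grasp point; z points along the fingers, y is the line along which they close (so a half turn about z gives the same grasp; the last joint's range is limited). The gripper opens to 88 mm and grips with 3 to 60 N. Pads are 19 mm wide; open, the fingers measure 130 mm over their backs; the gripper's body (78 mm by 193 mm) begins 47 mm behind the grasp point.
Start: joints at [91.049, 20.546, 0.682, 0, -70.136, -16.507], TCP at [0.18, 0.651, 0.245] pointing down, gripper open.
Joint ranges: [-176.03, 176.03], [-82.01, 121.73], [-58.28, 71.71], [-173.87, 95.51], [-174.79, -0.11], [-173.66, 173.66]. Speed limits (degrees/s): [136.94, 136.94, 172.46, 180, 180, 180].

### API

Orientations are given as [roll, pitch, yaw] about the fixed x, y, z axes, in that order (R = Rz(yaw) Ry(pitch) Rx(roll)).
In Python, from plant import ctrl gives the robot as it stands. The module is installed in compiled form; this text tells all that it offers.
- The arm moves only by the tool send_rows, never from a script. Its argument "plan" is a list that holds one entry, the list of rows, each a list of 6 numbers: the shift along the tool's x, y, z in a scale on which 1.0 is 0.6 m, then the turn, a rotation vector about the tool's x, y, z in fractions of the full range, 1 being 90 degrees. A call has 1 to 8 rows; each row is the pose to reach, as a shift and turn from the pose commanded when the call began, along the tool's axes at that moment; what a row does not reach only later rows make up. A row lasts 1/12 s, in which the tool goes at most 41.7 mm and 7.16 degrees, less where a joint would pass 70% of its speed; a pose out of reach is approached as far as the arm can. A call with a gripper value outside its range is refused whole. "fingers" is the opening, from 0 (shut) to 1 (fully open), set as the call begins (left out, the last holds). The fingers move at their own pace and stop on an object; the grip force is fixed at half the most. Time passes only in rows, so rows that repeat a pose let the fingers close. It gives the time, the measured TCP pose, the force, the opening and the grip force at its end, in the units of the state.
- ctrl.get_obs(): the state, without advancing time (a new reading comes with each control period).
- ctrl.snapshot(name): name is "side" or "top"; returns a dict with "img" (420x560x3 uint8, red, green, blue), "K" (3x3 intrinsics, pixels), "pose" (4x4, takes a point from camera to world coordinates). Camera axes: x right, y down, z forward; pixel columns grow to the right and rows downward; lengths in m; the calibration is good to about 2 mm. A picture is of the moment at which its call begins. There is no depth.
- ctrl.close_job(): hands the job in; it is judged then, once.
The state is a dict: "clock": time; "joint_pos": joint angles; "qvel": joint speeds; "tau": joint torques, N m; "tool_pos": TCP position; "orientation": TCP orientation; "force": force on the tool from outside, world axes, zero at the start; "moment": the same for the moment, N m; "opening": finger opening in m; "gripper_force": force on a finger pad.
Only numpy, scipy, OpenCV 4.12 (cv2) and the standard library are available. Lean on these libraries where they do the work, as an engineer would, in place of code of your own. Each camera call takes 0.05 s, during which the arm holds its last target. There are 200 camera calls.

## Working session

There is one attempt and no reset: what is moved stays moved. The work goes in short steps, Python scripts to look and compute and a tool call to move; the robot and the scene stay as the last step left them, time stands still between calls to the robot, and variables do not carry over. Pictures are saved under pics/ and viewed, at most 10 in all, crops included, and the job is handed in when it is done.

Besides the shell and the picture viewer there is one more tool, called after "Request:" as a command line: name --argument value ..., lists and objects as JSON in quotes. send_rows: Moves the arm, as the interface text tells. Its arguments: {"type":"object","properties":{"plan":{"type":"array","items":{"type":"array","items":{"type":"array","items":{"type":"number"}}}},"fingers":{"type":"number"}},"required":["plan"]}

```bash
mkdir -p pics; cat > h.py <<'E'
import numpy as np, cv2
from plant import ctrl
def snap(n,f=None):
    s=ctrl.snapshot(n)
    if f: cv2.imwrite('pics/'+f,s['img'][:,:,::-1])
    return s
def ray(s,uv):
    d=np.linalg.inv(s['K'])@np.array([uv[0],uv[1],1.0]); d=s['pose'][:3,:3]@d
    return s['pose'][:3,3],d/np.linalg.norm(d)
def onplane(s,uv,z):
    o,d=ray(s,uv); return o+d*(z-o[2])/d[2]
def tri(r1,r2):
    (o1,d1),(o2,d2)=r1,r2
    t=np.linalg.lstsq(np.c_[d1,-d2],o2-o1,rcond=None)[0]
    a,b=o1+t[0]*d1,o2+t[1]*d2
    return (a+b)/2,np.linalg.norm(a-b)
E
python3 - <<'E'
from h import *
np.set_printoptions(precision=4,suppress=True)
for n in('side','top'):
    s=snap(n,n+'1.png'); print(n,s['K'],s['pose'])
print(ctrl.get_obs())
E
```

```text
side [[412.271    0.     282.6222]
 [  0.     412.271  210.2812]
 [  0.       0.       1.    ]] [[ 0.914  -0.2689  0.3038  0.1996]
 [-0.4058 -0.6103  0.6804 -0.7415]
 [ 0.0024 -0.7452 -0.6669  0.7956]
 [ 0.      0.      0.      1.    ]]
top [[379.2778   0.     279.2055]
 [  0.     379.2778 209.5233]
 [  0.       0.       1.    ]] [[ 0.027  -0.9932  0.1135  0.3709]
 [-0.9996 -0.0254  0.0156 -0.0071]
 [-0.0126 -0.1138 -0.9934  1.1604]
 [ 0.      0.      0.      1.    ]]
{'clock': 0.1, 'joint_pos': array([ 91.049 ,  20.5866,   0.6385,  -0.0171, -70.1359, -16.5065]), 'qvel': array([ 0.0743, -0.0979,  0.1428,  0.0973, -0.0184, -0.0559]), 'tau': array([ -0.0002, -58.4164,  29.3751,   7.0156,   0.0102,  -0.0001]), 'tool_pos': array([0.1798, 0.6502, 0.2445]), 'orientation': array([179.9148,  -0.0085, -15.4633]), 'force': array([0.0126, 0.5969, 0.3236]), 'moment': array([-0.0035, -0.0199,  0.0114]), 'gripper_force': 0.0, 'opening': 0.08752856115634812}
```

View pics/top1.png

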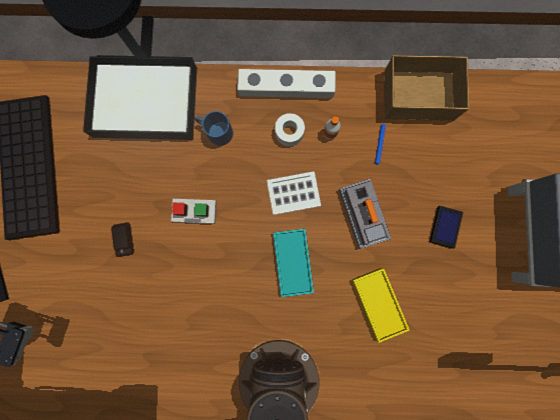

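View pics/side1.png

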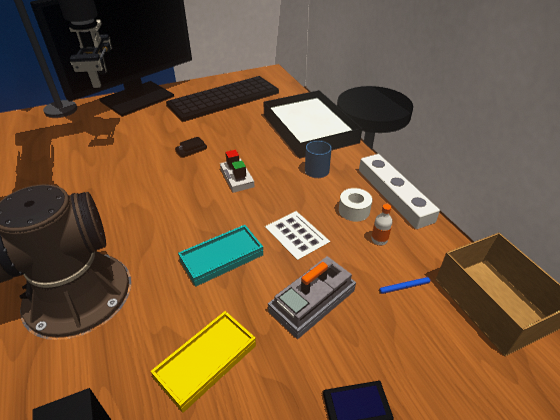

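The top view shows the green battery at about (201,210) and the red one at (180,210). The imager is at (365,213) with its handle at (370,210), its socket at the upper end near (361,192), and the screen at (375,232). The card is at (293,193). The side view shows the same things: green at (239,170), the handle at (318,274), and the card at (297,235).

```bash
cat >> h.py <<'E'
def hsv(s): return cv2.cvtColor(s['img'],cv2.COLOR_RGB2HSV)
def blobs(s,lo,hi,box,amin=8):
    x0,y0,x1,y1=box; m=cv2.inRange(hsv(s),lo,hi); k=np.zeros_like(m); k[y0:y1,x0:x1]=m[y0:y1,x0:x1]
    c,_=cv2.findContours(k,cv2.RETR_EXTERNAL,cv2.CHAIN_APPROX_NONE)
    return k,sorted([q for q in c if cv2.contourArea(q)>=amin],key=cv2.contourArea,reverse=True)
E
python3 - <<'E'
from h import *
np.set_printoptions(precision=4,suppress=True)
T,S=snap('top'),snap('side')
B={'green':((45,80,40),(80,255,255),(170,190,225,230),(210,140,260,195)),
'red':((0,150,60),(4,255,255),(160,190,195,225),(215,140,245,175)),
'orange':((5,180,140),(16,255,255),(345,185,390,235),(290,255,345,295)),
'card':((0,0,170),(180,60,255),(260,165,325,220),(260,205,335,260)),
'charger':((0,0,150),(180,60,255),(165,190,222,230),(212,145,262,195))}
for n,(lo,hi,bt,bs) in B.items():
    p=[]
    for s,b in((T,bt),(S,bs)):
        k,c=blobs(s,lo,hi,b); r=cv2.minAreaRect(c[0]); p.append((r,cv2.contourArea(c[0])))
        print(n,r,p[-1][1])
        if s is T: bx=cv2.boxPoints(r); print('  box',bx.tolist())
    print('   tri',tri(ray(T,p[0][0][0]),ray(S,p[1][0][0])))
a=cv2.resize(T['img'][175:255,330:400],None,fx=7,fy=7,interpolation=cv2.INTER_CUBIC)
b=cv2.resize(T['img'][190:232,165:225],None,fx=5,fy=5,interpolation=cv2.INTER_CUBIC)
c=np.zeros((560,800,3),np.uint8); c[:,:490]=a; c[:210,495:795]=b
d=cv2.resize(S['img'][255:340,262:362],None,fx=3,fy=3,interpolation=cv2.INTER_CUBIC); c[250:505,495:795]=d
cv2.imwrite('pics/crop.png',c[:,:,::-1])
E
```

```text
green ((200.0, 209.0), (10.0, 12.0), 90.0) 106.5
  box [[194.0, 204.0], [206.0, 204.0], [206.0, 214.0], [194.0, 214.0]]
green ((238.0299835205078, 164.20999145507812), (7.49533224105835, 11.879395484924316), 81.8698959350586) 67.0
   tri (array([0.4906, 0.2392, 0.073 ]), np.float64(0.00028978595020705055))
red ((178.0, 208.5), (11.0, 12.0), 90.0) 111.0
  box [[172.0, 203.0], [184.0, 203.0], [184.0, 214.0], [172.0, 214.0]]
red ((231.97061157226562, 153.3823699951172), (6.5484619140625, 11.399174690246582), 75.96376037597656) 55.5
   tri (array([0.4917, 0.3032, 0.0718]), np.float64(0.002189605539854777))
orange ((371.25, 210.25003051757812), (23.400854110717773, 5.375871658325195), 71.56504821777344) 102.5
  box [[365.0, 200.00003051757812], [370.0999755859375, 198.30001831054688], [377.5, 220.50003051757812], [372.4000244140625, 222.20004272460938]]
orange ((307.5, 269.0), (28.0, 35.0), 90.0) 430.0
   tri (array([ 0.4881, -0.2427,  0.1165]), np.float64(0.013412173126303792))
card ((293.4119873046875, 192.51602172851562), (35.1509895324707, 48.746280670166016), 79.69515228271484) 1613.0
  box [[266.2879638671875, 179.58401489257812], [314.24798583984375, 170.864013671875], [320.5360107421875, 205.44802856445312], [272.57598876953125, 214.16802978515625]]
card ((297.0000305175781, 234.00003051757812), (55.154327392578125, 35.35533905029297), 45.0) 1512.5
   tri (array([ 0.5587, -0.0317, -0.0024]), np.float64(0.0018102523530224598))
charger ((192.70960998535156, 210.34107971191406), (43.04456329345703, 22.688148498535156), 2.12109637260437) 372.0
  box [[170.78221130371094, 220.8808135986328], [171.62193298339844, 198.2082061767578], [214.6370086669922, 199.8013458251953], [213.7972869873047, 222.4739532470703]]
charger ((240.71592712402344, 180.16709899902344), (13.892352104187012, 20.93993377685547), 59.534454345703125) 109.0
   tri (array([ 0.5018,  0.2821, -0.022 ]), np.float64(0.011170086810514667))
```

View pics/crop.png

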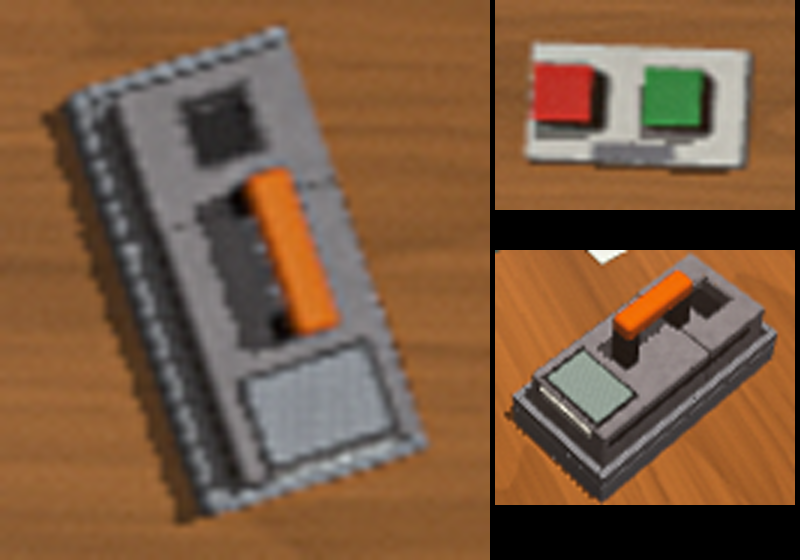

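The crop shows the socket as a dark square centred near (361.5,192.2) in the top image. The handle bar runs from about (368,200) to (375,221), and the batteries stand square with the charger. I'll refine these with sub-pixel masks.

```bash
cat > m.py <<'E'
from h import *
np.set_printoptions(precision=4,suppress=True)
def cen(s,lo,hi,b):
    k,c=blobs(s,lo,hi,b); z=np.zeros_like(k); cv2.drawContours(z,c[:1],-1,255,-1); 
    ys,xs=np.nonzero(z&k); P=np.c_[xs,ys].astype(float)
    return P.mean(0),P
E
python3 - <<'E'
from m import *
T,S=snap('top'),snap('side')
deg=lambda v:np.degrees(np.arctan2(v[1],v[0]))
G=((45,80,40),(80,255,255)); R=((0,150,60),(4,255,255)); O=((4,215,170),(18,255,255))
# cap tops: brightest (top face) only
g,gp=cen(T,(45,80,100),(80,255,255),(170,190,225,230)); r,_=cen(T,(0,150,150),(4,255,255),(160,190,195,225))
gs,_=cen(S,*G,(225,155,260,195)); rs,_=cen(S,*R,(215,140,245,165))
gw,e=tri(ray(T,g),ray(S,gs)); rw,e2=tri(ray(T,r),ray(S,rs))
print('green',g,gs,gw,e,'red',rw,e2)
a,b=onplane(T,g,.074),onplane(T,r,.074); print('green@.074',a,'red',b,'yaw',deg((b-a))-90,np.linalg.norm(a-b))
a2,b2=onplane(S,gs,.072),onplane(S,rs,.072);print('side@.072',a2,b2,deg(b2-a2)-90)
k,c=blobs(T,(0,0,150),(180,60,255),(165,190,222,230)); bx=cv2.boxPoints(cv2.minAreaRect(np.vstack(c)))
W=np.array([onplane(T,p,.024) for p in bx]); print('charger',W.mean(0),[deg(W[(i+1)%4]-W[i]) for i in range(4)],[np.linalg.norm(W[(i+1)%4]-W[i]) for i in range(4)])
# handle
o,op=cen(T,*O,(345,185,390,235)); os_,osp=cen(S,*O,(295,260,335,292))
hw,e=tri(ray(T,o),ray(S,os_)); print('handle',o,len(op),os_,len(osp),hw,e)
print('@.110',onplane(T,o,.110),onplane(S,os_,.108))
W=np.array([onplane(T,p,.112) for p in op])[:,:2]; u,s,v=np.linalg.svd(W-W.mean(0)); print('handle yaw T',deg(v[0]))
W=np.array([onplane(S,p,.108) for p in osp])[:,:2]; u,s,v=np.linalg.svd(W-W.mean(0)); print('handle yaw S',deg(v[0]))
# socket: dark
k,c=blobs(T,(0,0,0),(180,255,62),(352,183,371,201)); rr=cv2.minAreaRect(c[0]); print('socket',rr,cv2.contourArea(c[0]))
m,_=cen(T,(0,0,0),(180,255,62),(352,183,371,201)); print(m,onplane(T,m,.064),onplane(T,rr[0],.064))
# socket side
k,c=blobs(S,(0,0,0),(180,255,62),(322,262,345,280));print('side socket cands',[(cv2.minAreaRect(q)) for q in c[:3]])
# screen
k,c=blobs(T,(80,20,120),(130,90,255),(360,220,392,246)); 
for q in c[:2]:
    rr=cv2.minAreaRect(q);print('screen',rr,onplane(T,rr[0],.064))
k,c=blobs(T,(0,0,170),(180,60,255),(260,165,325,220)); bx=cv2.boxPoints(cv2.minAreaRect(c[0]))
W=np.array([onplane(T,p,.001) for p in bx]); print('card',W.mean(0),[deg(W[(i+1)%4]-W[i]) for i in range(4)])
k,c=blobs(S,(0,0,170),(180,60,255),(260,205,335,260));rr=cv2.minAreaRect(c[0]); mm=cv2.moments(c[0]);print('card S',onplane(S,(mm['m10']/mm['m00'],mm['m01']/mm['m00']),.001))
E
```

```text
green [199.8548 209.0968] [238.0241 164.1205] [0.4905 0.2396 0.0731] 0.00011612590080498013 red [0.4921 0.3039 0.0711] 0.0001902934205195734
green@.074 [0.4903 0.2394 0.074 ] red [0.4918 0.3031 0.074 ] yaw -1.3452582147686627 0.06372915550906905
side@.072 [0.491 0.241 0.072] [0.4916 0.3027 0.072 ] -0.5869418253624872
charger [0.4916 0.2722 0.024 ] [np.float64(1.2964811983296385), np.float64(-90.68819898893008), np.float64(-179.44617574992617), np.float64(89.3700864062571)] [np.float64(0.06907778519453427), np.float64(0.1312521324903507), np.float64(0.0689199342129868), np.float64(0.13035376656107447)]
handle [371.2034 210.1356] 59 [314.2772 271.6957] 184 [ 0.4958 -0.2469  0.1065] 0.0006433774066138389
@.110 [ 0.4957 -0.2462  0.11  ] [ 0.4948 -0.2479  0.108 ]
handle yaw T -161.2941964394485
handle yaw S -160.93912510081628
socket ((361.2547302246094, 192.6415252685547), (9.0657958984375, 8.928435325622559), 74.05460357666016) 66.5
[361.3333 192.7654] [ 0.5514 -0.228   0.064 ] [ 0.5518 -0.2278  0.064 ]
side socket cands [((329.0931091308594, 273.4172058105469), (10.048503875732422, 18.020870208740234), 48.36646270751953)]
card [ 0.5577 -0.0313  0.001 ] [np.float64(-77.9332018184174), np.float64(-168.74409536096695), np.float64(102.02144437998523), np.float64(12.096770875969225)]
card S [ 0.557  -0.0371  0.001 ]
```

```bash
cat > go.py <<'E'
import sys,numpy as np
from scipy.spatial.transform import Rotation as R
from plant import ctrl
def rel(p,rpy,t,yaw):
    A=R.from_euler('xyz',rpy,degrees=True); B=R.from_euler('xyz',[180,0,yaw],degrees=True)
    return np.round(np.r_[A.inv().apply(np.array(t)-p)*100,(A.inv()*B).as_rotvec(degrees=True)],2).tolist()
if __name__=='__main__':
    v=list(map(float,sys.argv[1:])); o=ctrl.get_obs()
    print(round(o['clock'],2),o['tool_pos'].round(4),o['orientation'].round(2),o['force'].round(1),round(o['opening'],4))
    for i in range(0,len(v),4): print(rel(o['tool_pos'],o['orientation'],v[i:i+3],v[i+3]))
E
python3 go.py .4903 .2396 .15 -91
```

```text
0.3 [0.1799 0.6504 0.245 ] [179.97  -0.   -15.46] [ 0.2 -0.4  0.4] 0.0872
[40.87, 31.31, 9.52, 0.03, -0.03, 75.54]
```

Careful with the scale: shifts go in shares of 0.6 m and turns go in shares of 90 degrees. That gives: 40.9 cm / 60 = 0.6817, 35 cm / 60 = 0.5833, 75.5 degrees / 90 = 0.8389.

Request:
send_rows --plan '[[[0.0833, 0.065, 0.01, 0, 0, 0.1], [0.1667, 0.13, 0.0183, 0, 0, 0.2], [0.25, 0.195, 0.0267, 0, 0, 0.3], [0.3333, 0.26, 0.0367, 0, 0, 0.4], [0.4167, 0.325, 0.0467, 0, 0, 0.5], [0.5, 0.39, 0.055, 0, 0, 0.6], [0.5833, 0.455, 0.065, 0, 0, 0.7], [0.6817, 0.5233, 0.075, 0, 0, 0.8389]]]' --fingers 0.75

```text
clock: 0.97
tool_pos: [0.3791, 0.3826, 0.2166]
orientation: [-180.0, 0.0, -73.1]
force: [1.0, 0.3, 0.0]
opening: 0.066
gripper_force: 0.0
```

```bash
python3 go.py .4903 .2396 .15 -91
```

```text
0.97 [0.3791 0.3826 0.2166] [-1.7997e+02  3.0000e-02 -7.3080e+01] [1.  0.3 0. ] 0.066
[16.92, -6.47, 6.65, -0.02, 0.03, 17.92]
```

Scaled: 16.9 cm / 60 = 0.2817, 6.6 cm / 60 = 0.11, 17.9 degrees / 90 = 0.1989.

Request:
send_rows --plan '[[[0.2817, -0.1083, 0.11, 0, 0, 0.1989], [0.2817, -0.1083, 0.11, 0, 0, 0.1989], [0.2817, -0.1083, 0.11, 0, 0, 0.1989], [0.2817, -0.1083, 0.11, 0, 0, 0.1989], [0.2817, -0.1083, 0.11, 0, 0, 0.1989], [0.2817, -0.1083, 0.11, 0, 0, 0.1989], [0.2817, -0.1083, 0.11, 0, 0, 0.1989]]]'

```text
clock: 1.55
tool_pos: [0.4911, 0.2407, 0.1497]
orientation: [179.9, -0.1, -90.8]
force: [-0.2, 0.1, 1.5]
opening: 0.0659
gripper_force: 0.0
```

```bash
python3 go.py .4903 .2396 .15 -91 .4903 .2396 .058 -91
```

```text
1.55 [0.4911 0.2407 0.1497] [ 1.7994e+02 -6.0000e-02 -9.0820e+01] [-0.2  0.1  1.5] 0.0659
[0.11, 0.08, -0.03, 0.06, -0.06, 0.18]
[0.1, 0.07, 9.17, 0.06, -0.06, 0.18]
```

Scaled: 9.2 cm / 60 = 0.1533, 8 cm / 60 = 0.1333, 0.2 degrees / 90 = 0.0022.

Request:
send_rows --plan '[[[0.0017, 0.0017, 0.05, 0, 0, 0.0022], [0.0017, 0.0017, 0.1, 0, 0, 0.0022], [0.0017, 0.0017, 0.1333, 0, 0, 0.0022], [0.0017, 0.0017, 0.1533, 0, 0, 0.0022], [0.0017, 0.0017, 0.1533, 0, 0, 0.0022], [0.0017, 0.0017, 0.1533, 0, 0, 0.0022]]]'

```text
clock: 2.05
tool_pos: [0.4894, 0.2421, 0.0586]
orientation: [180.0, -0.0, -90.8]
force: [0.0, 0.0, 1.2]
opening: 0.0658
gripper_force: 0.0
```

Request:
send_rows --plan '[[[0, 0, 0, 0, 0, 0], [0, 0, 0, 0, 0, 0], [0, 0, 0, 0, 0, 0], [0, 0, 0, 0, 0, 0], [0, 0, 0, 0, 0, 0], [0, 0, 0, 0, 0, 0]]]' --fingers 0

```text
clock: 2.55
tool_pos: [0.4901, 0.2415, 0.0588]
orientation: [-179.9, 0.0, -90.8]
force: [0.3, -0.1, -0.2]
opening: 0.0341
gripper_force: 30.0
```

```bash
python3 go.py .4903 .2396 .16 -91; python3 - <<'E'
from m import *
snap('side','s2.png')
E
```

```text
2.55 [0.4901 0.2415 0.0588] [-1.7994e+02  5.0000e-02 -9.0850e+01] [ 0.3 -0.1 -0.2] 0.0341
[0.18, -0.04, -10.12, -0.06, 0.05, 0.15]
```

Scaled: 15 cm / 60 = 0.25, -14 cm / 60 = -0.2333, 24 degrees / 90 = 0.2667.

Request:
send_rows --plan '[[[0, 0, -0.0167, 0, 0, 0], [0, 0, -0.05, 0, 0, 0], [0, 0, -0.1167, 0, 0, 0], [0, 0, -0.1833, 0, 0, 0], [0.05, -0.0067, -0.2333, 0, 0, 0.0667], [0.1167, -0.0167, -0.2333, 0, 0, 0.1333], [0.1833, -0.0267, -0.2333, 0, 0, 0.2], [0.25, -0.0367, -0.2333, 0, 0, 0.2667]]]'

```text
clock: 3.27
tool_pos: [0.509, 0.0897, 0.1993]
orientation: [-180.0, 0.1, -115.1]
force: [0.9, -0.1, -1.0]
opening: 0.0338
gripper_force: 30.0
```

```bash
python3 go.py .552 -.2276 .20 -161.2
```

```text
3.27 [0.509  0.0897 0.1993] [-1.7997e+02  8.0000e-02 -1.1508e+02] [ 0.9 -0.1 -1. ] 0.0338
[26.91, -17.34, -0.1, 0.01, 0.08, 46.12]
```

Scaled: 26.9 cm / 60 = 0.4483, 23.4 cm / 60 = 0.39, 46.1 degrees / 90 = 0.5122.

Request:
send_rows --plan '[[[0.055, -0.035, 0, 0, 0, 0.0667], [0.11, -0.07, 0, 0, 0, 0.1333], [0.165, -0.105, 0, 0, 0, 0.2], [0.22, -0.1417, 0, 0, 0, 0.2667], [0.275, -0.1767, 0, 0, 0, 0.3333], [0.33, -0.2133, 0, 0, 0, 0.4], [0.39, -0.2517, 0, 0, 0, 0.4667], [0.4483, -0.2883, 0, 0, 0, 0.5122]]]'

```text
clock: 3.93
tool_pos: [0.5528, -0.2271, 0.1984]
orientation: [180.0, -0.0, -161.3]
force: [1.2, 1.0, 0.8]
opening: 0.0338
gripper_force: 30.0
```

Request:
send_rows --plan '[[[0, 0, 0, 0, 0, 0], [0, 0, 0, 0, 0, 0], [0, 0, 0, 0, 0, 0]]]'

```text
clock: 4.18
tool_pos: [0.5526, -0.2254, 0.1979]
orientation: [180.0, -0.1, -161.0]
force: [-0.6, 0.2, 1.1]
opening: 0.0338
gripper_force: 30.0
```

```bash
python3 go.py .552 -.2276 .20 -161.2 .552 -.2276 .15 -161.2
python3 - <<'E'
from m import *
T,S=snap('top'),snap('side')
c=np.vstack([T['img'][150:260,290:430],S['img'][200:310,260:400]])
c=np.hstack([cv2.resize(q,None,fx=2.8,fy=4,interpolation=cv2.INTER_CUBIC) for q in(T['img'][140:260,290:430],S['img'][190:310,260:400])])
cv2.imwrite('pics/c3.png',c[:,:,::-1])
E
```

```text
4.18 [ 0.5526 -0.2254  0.1979] [ 1.7996e+02 -5.0000e-02 -1.6101e+02] [-0.6  0.2  1.1] 0.0338
[0.13, -0.19, -0.21, 0.04, -0.05, 0.19]
[0.12, -0.19, 4.79, 0.04, -0.05, 0.19]
```

View pics/c3.png

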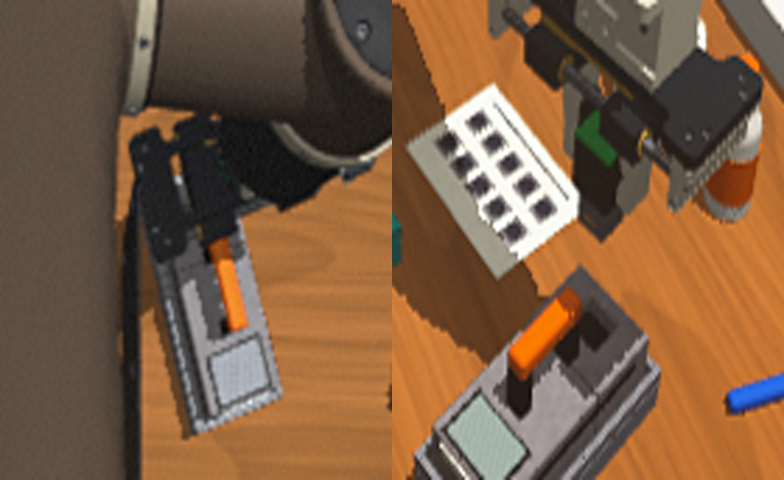

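The side view shows the battery gripped upright above the imager, with the lowest plug corner near (334,250) and the socket near (340,272). The top view is blocked by the arm, so I'll zoom into the side view to measure the battery relative to the socket.

```bash
python3 - <<'E'
from m import *
S=snap('side')
c=cv2.resize(S['img'][205:293,310:366],None,fx=6.8,fy=6.8,interpolation=cv2.INTER_CUBIC)
P=np.linalg.inv(S['pose'])
def proj(w): q=S['K']@(P@np.r_[w,1])[:3]; return q[:2]/q[2]
np.save('S.npy',S['img'])
a=np.radians(-161.01);tx=np.array([np.cos(a),np.sin(a),0]);ty=np.array([np.sin(a),-np.cos(a),0]);o=np.array([.5526,-.2254,.1979])
for d in(0,.002):
    print('d',d)
    for nm,h,z in(('plug bot',.013,-.050),('plug top',.013,-.024),('head bot',.017,-.024),('head top',.017,.016)):
        print(nm,[proj(o+tx*(d+i*h)+ty*j*h+[0,0,z]).round(1).tolist() for i,j in((1,1),(1,-1),(-1,-1),(-1,1))])
a=np.radians(18.8);ix=np.array([np.cos(a),np.sin(a),0]);iy=np.array([-np.sin(a),np.cos(a),0]);k=np.array([.552,-.2276,.064])
print('socket',[proj(k+ix*i*.01425+iy*j*.01425).round(1).tolist() for i,j in((1,1),(1,-1),(-1,-1),(-1,1))])
cv2.imwrite('pics/c4.png',c[:,:,::-1]); print(c.shape)
E
```

```text
d 0
plug bot [[325.8, 243.7], [334.8, 250.2], [342.9, 244.2], [333.8, 237.8]]
plug top [[326.7, 235.2], [335.9, 241.7], [344.1, 235.7], [334.9, 229.4]]
head bot [[324.0, 235.2], [336.1, 243.7], [346.8, 235.8], [334.7, 227.5]]
head top [[325.4, 221.4], [337.8, 230.0], [348.8, 222.1], [336.4, 213.9]]
d 0.002
plug bot [[325.2, 244.2], [334.2, 250.7], [342.3, 244.6], [333.2, 238.3]]
plug top [[326.0, 235.7], [335.3, 242.2], [343.5, 236.2], [334.3, 229.8]]
head bot [[323.4, 235.6], [335.4, 244.2], [346.2, 236.2], [334.1, 228.0]]
head top [[324.7, 221.9], [337.2, 230.4], [348.2, 222.5], [335.7, 214.3]]
socket [[331.0, 263.3], [340.2, 270.2], [331.9, 276.9], [322.6, 269.7]]
(598, 381, 3)
```

View pics/c4.png

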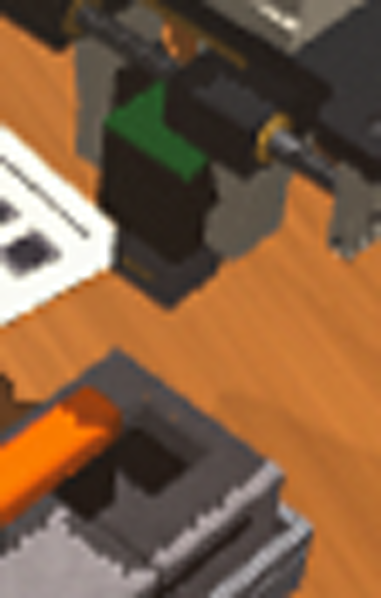

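```bash
python3 go.py .5531 -.2272 .124 -161.2
```

```text
4.33 [ 0.5531 -0.2241  0.1985] [ 179.99    0.   -160.86] [-0.2 -0.4 -1.5] 0.0339
[0.11, -0.3, 7.45, 0.01, 0.0, 0.34]
```

Scaled: 7.4 cm / 60 = 0.1233, 6.5 cm / 60 = 0.1083, 0.3 degrees / 90 = 0.0033.

Request:
send_rows --plan '[[[0.0017, -0.0033, 0.0417, 0, 0, 0.0033], [0.0017, -0.0033, 0.0833, 0, 0, 0.0033], [0.0017, -0.0033, 0.1083, 0, 0, 0.0033], [0.0017, -0.0033, 0.1233, 0, 0, 0.0033], [0.0017, -0.0033, 0.1233, 0, 0, 0.0033], [0.0017, -0.0033, 0.1233, 0, 0, 0.0033], [0.0017, -0.0033, 0.1233, 0, 0, 0.0033]]]'

```text
clock: 4.92
tool_pos: [0.5539, -0.2271, 0.1257]
orientation: [-179.9, 0.1, -161.2]
force: [0.4, -0.2, 0.0]
opening: 0.034
gripper_force: 30.0
```

```bash
python3 go.py .5531 -.2272 .124 -161.2;python3 - <<'E'
from m import *
for i in range(4): S=snap('side'); o=ctrl.get_obs(); print(o['tool_pos'].round(4),o['orientation'].round(2))
c=cv2.resize(S['img'][215:303,300:370],None,fx=6.8,fy=6.8,interpolation=cv2.INTER_CUBIC)
cv2.imwrite('pics/c5.png',c[:,:,::-1])
E
```

```text
4.92 [ 0.5539 -0.2271  0.1257] [-1.7994e+02  9.0000e-02 -1.6119e+02] [ 0.4 -0.2  0. ] 0.034
[0.07, 0.02, 0.17, -0.06, 0.09, 0.01]
[ 0.5539 -0.2272  0.1258] [-179.93    0.11 -161.2 ]
[ 0.5538 -0.2273  0.1258] [-179.94    0.11 -161.22]
[ 0.5536 -0.2273  0.1256] [-179.95    0.1  -161.23]
[ 0.5534 -0.2274  0.1254] [-179.96    0.09 -161.24]
```

View pics/c5.png

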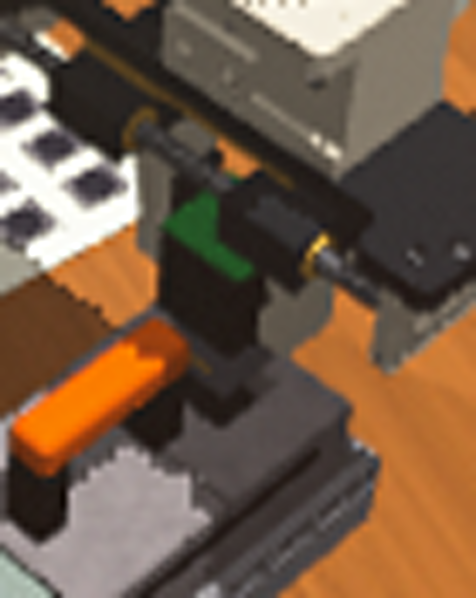

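The plug sits just above the socket mouth, with its lowest corner near (333,274), in line with the dark hole as far as can be seen. I'll descend slowly and watch the force.

Scaled: 1.75 cm / 60 = 0.0292, 1.6 cm / 60 = 0.0267.

Request:
send_rows --plan '[[[0, 0, 0.0067, 0, 0, 0], [0, 0, 0.0133, 0, 0, 0], [0, 0, 0.0167, 0, 0, 0], [0, 0, 0.02, 0, 0, 0], [0, 0, 0.0233, 0, 0, 0], [0, 0, 0.0267, 0, 0, 0], [0, 0, 0.0292, 0, 0, 0]]]'

```text
clock: 5.7
tool_pos: [0.553, -0.2274, 0.1066]
orientation: [-180.0, 0.0, -161.3]
force: [1.1, -0.4, 0.1]
opening: 0.0339
gripper_force: 30.0
```

```bash
python3 go.py .5531 -.2272 .100 -161.2
```

```text
5.7 [ 0.553  -0.2274  0.1066] [-180.      0.   -161.25] [ 1.1 -0.4  0.1] 0.0339
[-0.01, 0.01, 0.66, -0.0, 0.0, -0.05]
```

It's in the socket with no resistance, so I'll push on home.

Scaled: 1.8 cm / 60 = 0.03, 1.6 cm / 60 = 0.0267.

Request:
send_rows --plan '[[[0, 0, 0.005, 0, 0, 0], [0, 0, 0.01, 0, 0, 0], [0, 0, 0.015, 0, 0, 0], [0, 0, 0.02, 0, 0, 0], [0, 0, 0.0233, 0, 0, 0], [0, 0, 0.0267, 0, 0, 0], [0, 0, 0.03, 0, 0, 0], [0, 0, 0.03, 0, 0, 0]]]'

```text
clock: 6.37
tool_pos: [0.553, -0.2275, 0.0887]
orientation: [-180.0, 0.0, -161.2]
force: [1.5, 0.6, -1.1]
opening: 0.0333
gripper_force: 30.0
```

Scaled: 0.2 cm / 60 = 0.0033, 0.1 cm / 60 = 0.0017.

Request:
send_rows --plan '[[[0, 0, 0.0017, 0, 0, 0], [0, 0, 0.0033, 0, 0, 0], [0, 0, 0.0033, 0, 0, 0]]]'

```text
clock: 6.62
tool_pos: [0.5531, -0.2275, 0.0884]
orientation: [-180.0, 0.0, -161.2]
force: [-1.9, 1.3, 12.4]
opening: 0.0341
gripper_force: 30.0
```

Scaled: 0.1 cm / 60 = 0.0017.

Request:
send_rows --plan '[[[0, 0, 0.0017, 0, 0, 0], [0, 0, 0.0017, 0, 0, 0], [0, 0, 0, 0, 0, 0]]]'

```text
clock: 6.87
tool_pos: [0.5531, -0.2275, 0.0885]
orientation: [-180.0, 0.1, -161.2]
force: [-0.1, -0.6, 1.7]
opening: 0.0339
gripper_force: 30.0
```

Scaled: -8.5 cm / 60 = -0.1417, -6 cm / 60 = -0.1.

Request:
send_rows --plan '[[[0, 0, -0.0033, 0, 0, 0], [0, 0, -0.0033, 0, 0, 0], [0, 0, -0.0033, 0, 0, 0], [0, 0, -0.0033, 0, 0, 0], [0, 0, -0.05, 0, 0, 0], [0, 0, -0.1, 0, 0, 0], [0, 0, -0.1417, 0, 0, 0]]]' --fingers 0.7

```text
clock: 7.45
tool_pos: [0.5527, -0.2275, 0.1728]
orientation: [180.0, -0.1, -161.2]
force: [0.9, 0.3, 0.6]
opening: 0.0615
gripper_force: 0.0
```

Scaled: 5.9 cm / 60 = 0.0983, 5 cm / 60 = 0.0833.

Request:
send_rows --plan '[[[0, 0, 0, 0, 0, 0], [0.0417, 0, 0, 0, 0, 0], [0.0833, 0, 0, 0, 0, 0], [0.0983, 0, 0, 0, 0, 0], [0.0983, 0, 0, 0, 0, 0], [0.0983, 0, 0, 0, 0, 0]]]'

```text
clock: 7.95
tool_pos: [0.497, -0.2465, 0.1719]
orientation: [-180.0, 0.0, -161.3]
force: [0.0, -0.4, 0.1]
opening: 0.0613
gripper_force: 0.0
```

```bash
python3 go.py .4959 -.2466 .104 -161.2;python3 - <<'E'
from m import *
S=snap('side'); T=snap('top')
a=S['img'][215:345,255:375]; b=T['img'][150:280,310:430]
c=np.hstack([cv2.resize(q,(390,420),interpolation=cv2.INTER_CUBIC) for q in(a,b)])
cv2.imwrite('pics/c6.png',c[:,:,::-1])
E
```

```text
7.95 [ 0.497  -0.2465  0.1719] [-1.7999e+02  2.0000e-02 -1.6129e+02] [ 0.  -0.4  0.1] 0.0613
[0.11, 0.03, 6.79, -0.01, 0.02, -0.09]
```

View pics/c6.png

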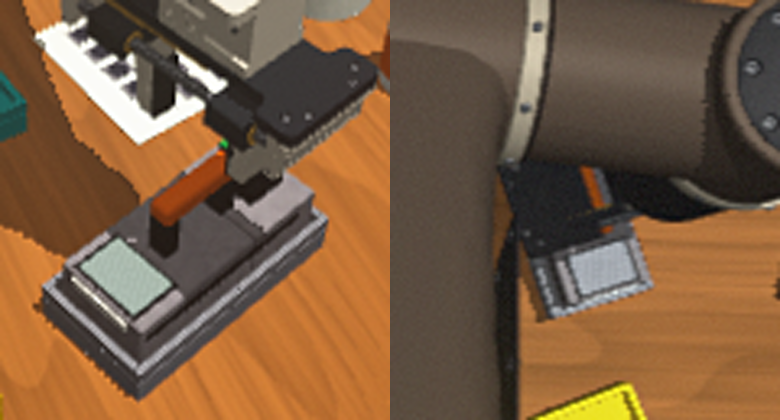

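The side view shows the battery low in the socket, its green top just visible at about (323,260), and the imager still in its cradle. Next I'll go down on the handle.

Scaled: 6.8 cm / 60 = 0.1133, 6 cm / 60 = 0.1.

Request:
send_rows --plan '[[[0.0017, 0, 0.0417, 0, 0, 0], [0.0017, 0, 0.075, 0, 0, 0], [0.0017, 0, 0.1, 0, 0, 0], [0.0017, 0, 0.1133, 0, 0, 0], [0.0017, 0, 0.1133, 0, 0, 0], [0.0017, 0, 0.1133, 0, 0, 0]]]'

```text
clock: 8.55
tool_pos: [0.4966, -0.2466, 0.1038]
orientation: [180.0, -0.0, -161.2]
force: [1.1, 0.9, 1.6]
opening: 0.0614
gripper_force: 0.0
```

Request:
send_rows --plan '[[[0, 0, 0, 0, 0, 0], [0, 0, 0, 0, 0, 0], [0, 0, 0, 0, 0, 0], [0, 0, 0, 0, 0, 0], [0, 0, 0, 0, 0, 0], [0, 0, 0, 0, 0, 0], [0, 0, 0, 0, 0, 0], [0, 0, 0, 0, 0, 0]]]' --fingers 0

```text
clock: 9.22
tool_pos: [0.4961, -0.2467, 0.104]
orientation: [-180.0, 0.0, -161.3]
force: [-0.2, -0.1, 0.5]
opening: 0.0177
gripper_force: 30.0
```

```bash
python3 go.py .4959 -.2466 .104 -161.2;python3 - <<'E'
from m import *
S=snap('side','s7.png')
g,p=cen(S,(45,80,40),(80,255,255),(300,220,370,300)); print(g,len(p),onplane(S,g,.102))
E
```

```text
9.22 [ 0.4961 -0.2467  0.104 ] [-1.7999e+02  1.0000e-02 -1.6125e+02] [-0.2 -0.1  0.5] 0.0177
[0.02, 0.02, -0.0, -0.01, 0.01, -0.05]
[nan nan] 0 [nan nan nan]m.py:6: RuntimeWarning: Mean of empty slice.
  return P.mean(0),P
  ret = um.true_divide(
```

Request:
send_rows --plan '[[[0, 0, -0.0067, 0, 0, 0], [0, 0, -0.0167, 0, 0, 0], [0, 0, -0.0333, 0, 0, 0], [0, 0, -0.0533, 0, 0, 0], [0, 0, -0.0767, 0, 0, 0], [0, 0, -0.1, 0, 0, 0], [0, 0, -0.125, 0, 0, 0], [0, 0, -0.15, 0, 0, 0]]]'

```text
clock: 9.93
tool_pos: [0.4957, -0.2465, 0.1952]
orientation: [180.0, -0.0, -161.3]
force: [0.6, -0.2, -6.2]
opening: 0.0175
gripper_force: 30.0
```

Scaled: -3.8 cm / 60 = -0.0633, -3.6 cm / 60 = -0.06.

Request:
send_rows --plan '[[[0, 0, -0.025, 0, 0, 0], [0, 0, -0.0467, 0, 0, 0], [0, 0, -0.06, 0, 0, 0], [0, 0, -0.0633, 0, 0, 0], [0, 0, -0.0633, 0, 0, 0]]]'

```text
clock: 10.35
tool_pos: [0.4961, -0.2466, 0.2325]
orientation: [-180.0, 0.1, -161.3]
force: [-0.1, 0.1, -5.1]
opening: 0.0174
gripper_force: 30.0
```

```bash
python3 go.py .5575 -.032 .232 -168;python3 - <<'E'
from m import *
o=ctrl.get_obs(); print(o['moment'],o['opening'],o['gripper_force'])
S=snap('side')
c=cv2.resize(S['img'][130:310,250:430],(600,600),interpolation=cv2.INTER_CUBIC)
cv2.imwrite('pics/c8.png',c[:,:,::-1])
E
```

```text
10.35 [ 0.4961 -0.2466  0.2325] [-1.7999e+02  6.0000e-02 -1.6126e+02] [-0.1  0.1 -5.1] 0.0174
[-12.71, 18.35, 0.06, -0.01, 0.06, 6.74]
[ 0.063  -0.1671  0.0606] 0.017419857324141495 29.99735713005066
```

View pics/c8.png

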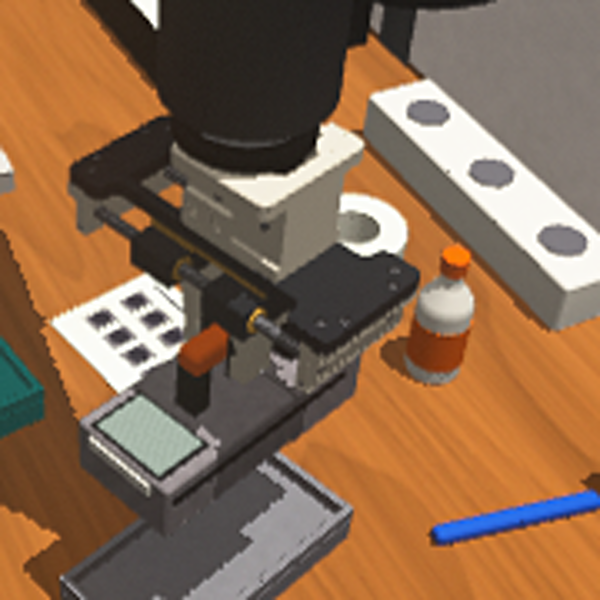

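The imager is lifted level and clear of the cradle (weight 5.1 N). I'll move it over the card smoothly.

Scaled: 16.3 cm / 60 = 0.2717, 14.4 cm / 60 = 0.24, 6 degrees / 90 = 0.0667.

Request:
send_rows --plan '[[[-0.0083, 0.0117, 0, 0, 0, 0.0033], [-0.025, 0.0367, 0, 0, 0, 0.0089], [-0.05, 0.0717, 0, 0, 0, 0.0178], [-0.08, 0.115, 0, 0, 0, 0.0278], [-0.11, 0.1583, 0, 0, 0, 0.0389], [-0.14, 0.2017, 0, 0, 0, 0.0489], [-0.1667, 0.24, 0, 0, 0, 0.0589], [-0.1883, 0.2717, 0, 0, 0, 0.0667]]]'

```text
clock: 11.07
tool_pos: [0.5506, -0.0537, 0.2308]
orientation: [180.0, -0.1, -167.3]
force: [0.0, -1.7, -5.1]
opening: 0.0179
gripper_force: 30.0
```

Scaled: 2 cm / 60 = 0.0333, 1.8 cm / 60 = 0.03, 0.7 degrees / 90 = 0.0078.

Request:
send_rows --plan '[[[-0.0133, 0.02, 0, 0, 0, 0.0044], [-0.02, 0.03, 0, 0, 0, 0.0078], [-0.0233, 0.0333, 0, 0, 0, 0.0078], [-0.0233, 0.0333, 0, 0, 0, 0.0078], [-0.0233, 0.0333, 0, 0, 0, 0.0078], [-0.0233, 0.0333, 0, 0, 0, 0.0078]]]'

```text
clock: 11.57
tool_pos: [0.5595, -0.0342, 0.2316]
orientation: [-180.0, -0.0, -168.0]
force: [0.2, 0.5, -4.7]
opening: 0.0179
gripper_force: 30.0
```

```bash
python3 go.py .5575 -.032 .232 -168
```

```text
11.57 [ 0.5595 -0.0342  0.2316] [-1.80e+02 -4.00e-02 -1.68e+02] [ 0.2  0.5 -4.7] 0.0179
[0.15, 0.26, -0.04, -0.0, -0.04, -0.0]
```

Scaled: 0.2 cm / 60 = 0.0033, 0.1 cm / 60 = 0.0017.

Request:
send_rows --plan '[[[0.0017, 0.0017, 0, 0, 0, 0], [0.0017, 0.0033, 0, 0, 0, 0], [0.0017, 0.0033, 0, 0, 0, 0], [0.0017, 0.0033, 0, 0, 0, 0], [0.0017, 0.0033, 0, 0, 0, 0], [0.0017, 0.0033, 0, 0, 0, 0], [0.0017, 0.0033, 0, 0, 0, 0], [0.0017, 0.0033, 0, 0, 0, 0]]]'

```text
clock: 12.23
tool_pos: [0.5585, -0.0316, 0.2319]
orientation: [180.0, -0.0, -168.0]
force: [0.1, -0.6, -5.1]
opening: 0.0178
gripper_force: 30.0
```

```bash
python3 go.py .5575 -.032 .232 -168;python3 - <<'E'
from m import *
S=snap('side'); o=ctrl.get_obs(); print(o['qvel'].round(3),o['moment'])
c=cv2.resize(S['img'][90:310,200:420],(600,600),interpolation=cv2.INTER_CUBIC)
cv2.imwrite('pics/c9.png',c[:,:,::-1])
E
```

```text
12.23 [ 0.5585 -0.0316  0.2319] [ 180.     -0.   -167.95] [ 0.1 -0.6 -5.1] 0.0178
[0.11, -0.01, -0.01, 0.0, -0.0, 0.05]
[ 0.016 -0.057  0.029  0.043  0.007  0.005] [ 0.0855 -0.1383 -0.0099]
```

View pics/c9.png

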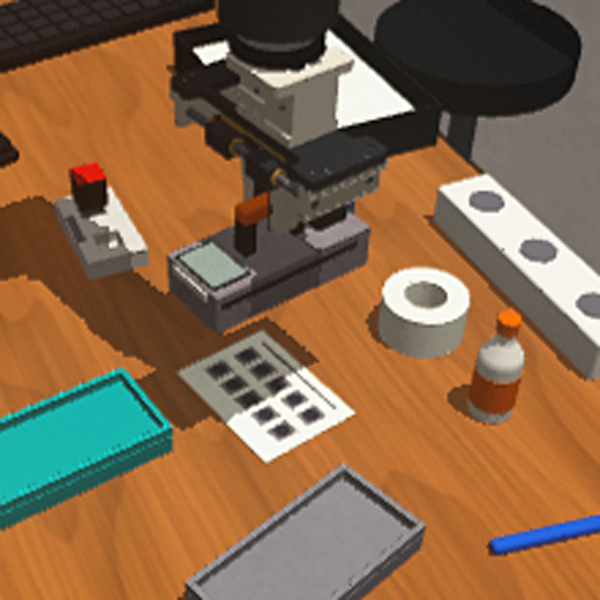

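The imager is level and steady above the card, at crop position (270,265). The battery is in, the cradle is empty, and the flat battery and the other things haven't moved. I'm handing the job in.

```bash
python3 -c "
from plant import ctrl
print(ctrl.close_job())"
```

```text
the job is handed in; nothing more can be done
None
```

The job is handed in, though no verdict came back: the charged battery is fully home in the imager, and the arm is holding the imager level and steady, centred over the card to within about 1–2 mm, with its underside about 15 cm above the desk, after about 12 s of the 53 s.

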